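Load a vial in the spring-toggle tilt stand and snap it over

ROBOT

A 6-joint arm with a two-finger parallel gripper is mounted at the origin on a cart in front of the work surface, level with it; the furniture and walls round the work are solid. World frame = base frame: x ahead of the robot, y to its left, z up, the work surface at z = 0. Lengths are in m, angles in rad, forces in N, time in s.
With the tool pointing down it reaches from about 0.25 to 0.775 m from the base axis. Payload 4 kg.
Tool frame: the origin (TCP) lies at the centre of the arm's flange, where the gripper is bolted on; the fingertips stand 199 mm ahead of it and the grasp point (between the pads) lies 180 mm ahead of it; z points along the fingers, y is the line along which they close (so a half turn about z gives the same grasp; the last joint's range is limited). The gripper opens to 94 mm and grips with 3 to 60 N. Pads are 16 mm wide; open, the fingers measure 119 mm over their backs; the gripper's body (75 mm by 177 mm) begins 78 mm behind the grasp point.
Start: joints at [-1.324, 0.087, 1.371, -0, 1.684, -0.103], TCP at [0.188, -0.517, 0.405] pointing down, gripper open.
Joint ranges: [-3.1, 3.1], [-0.76, 2.03], [0.27, 2.55], [-1.08, 4.22], [0.17, 2.65], [-2.57, 2.57]. Speed limits (rad/s): [2.79, 2.79, 3.14, 3.14, 3.14, 3.14].

INTERFACE

Orientations are given as [roll, pitch, yaw] about the fixed x, y, z axes, in that order (R = Rz(yaw) Ry(pitch) Rx(roll)).
In Python, from bench import robot, eyes, models gives the robot as it stands.
- The arm moves only by the tool step_arm, never from a script. Its argument "commands" is a list that holds one entry, the list of rows, each a list of 7 numbers: the shift along the tool's x, y, z in mm, then the turn, a rotation vector about the tool's x, y, z in rad, then the finger opening in mm, from 0 to 94. In form: [[[tx, ty, tz, wx, wy, wz, gripper], ...]]. A call has 1 to 20 rows; each row shifts and turns the commanded pose from where the row before left it, along the tool's axes as they then stand; what a row does not reach is not made up. A row lasts 1/8 s, in which the tool goes at most 62.5 mm and 10.7 degrees, less where a joint would pass 70% of its speed; a pose out of reach is approached as far as the arm can. A call is refused whole if a number of a shift passes 62.5 or a number of a turn 0.188, either way. A call with a gripper value outside its range is refused whole. The fingers move at their own pace and stop on an object; the grip force is fixed at half the most. Time passes only in rows, so rows that do not move let the fingers close. It gives the time, the measured TCP pose, the force, the opening and the grip force at its end, in the units of the state.
- robot.get_obs(): the state, without advancing time (a new reading comes with each control period).
- eyes.snapshot(name): name is "scene" or "top" or "wrist"; returns a dict with "color" (384x512x3 uint8, red, green, blue), "camera_matrix" (3x3 intrinsics, pixels), "D" ([k1, k2, p1, p2, k3] as OpenCV has them; the pictures are not rectified), "eye" and "rotation" of the camera in the world; the wrist camera has in their place "tool_from_camera" (4x4, takes a point from camera to tool coordinates, whose origin is the TCP and whose axes are the flange's). Camera axes: x right, y up, looking along -z (the intrinsics and any distortion apply to the point x, -y, -z); pixel columns grow to the right and rows downward; lengths in m; the calibration is good to about 2 mm. A picture is of the moment at which its call begins: read the wrist's pose just before it. There is no depth.
- robot.close_job(): hands the job in; it is judged then, once.
Trained networks look in a picture, given as the dict that the camera call returned (one of the last four; its "shot" number tells which), for a name from the list of things; names that differ only in an ending like _2 or _b are one class to them, and where a whole thing is asked for, a point or a joint stands for the part that bears it (a point fixed in the world has none). Each returns a list of dicts, best first, with "confidence" (0 to 1); they miss things now and then, are a little off and sometimes report something else, mostly with a low value. They report only what shows in the picture. A call takes as long as a camera call. They do not tell look-alikes from the thing itself.
- models.masks_of(picture, query): "mask" (384x512 bool, what is visible of it) and "xy" ([column, row] in pixels, amid what is visible of it).
- models.tip_of(picture, query): "xy" ([column, row] in pixels: a listed point, or the origin of a listed thing).
The state is a dict: "time": time; "joint_positions": joint angles; "qvel": joint speeds; "joint_torque": joint torques, N m; "tool_pos": TCP position; "ee_rot": TCP orientation; "wrist_force": force on the tool from outside, world axes, zero at the start; "wrist_torque": the same for the moment, N m; "width": finger opening in m; "finger_force": force on a finger pad.
Only numpy, scipy, OpenCV 4.12 (cv2) and the standard library are available. Lean on these libraries where they do the work, as an engineer would, in place of code of your own. Each camera call takes 0.05 s, during which the arm holds its last target. There are 200 camera calls.

TASK

Stand the sample vial in the cup of the tilt stand while the cup is upright, right down on the cup's floor, and let go of it. Then tip it for drawing off with the syringe: push the black thumb pad so that the cup tips away from it, past the over-centre point of the spring, until the stand snaps against its far stop and stays there with the vial in it. Push on the pad and not on the glass, feel for the snap and ease off then, as more than 1.5 kg of push (15 N) on the stand would shift its clamped angle setting, and leave the other things where they are.

Things in the scene. Friction and masses are not known exactly. Their poses are not given: they have to be found in the camera images.
- vial: The only vial on the worktop: clear glass, 27 mm in diameter, 64 mm tall, with a black screw cap 25 mm in diameter over the top 12 mm; 20 to 40 g. Stands upright. Origin: centre of its underside; z runs up its axis.
- tilt_base: Tilt stand: grey plate 150 x 118 x 12 mm fixed to the worktop, aluminium cup on a swinging yoke between two bearing blocks. Origin: on the worktop under the swing axis; x: the way the cup tips, away from the black thumb pad; y: along the axis; z up. A toggle spring and a clamped steel angle slide with the far-stop pin stand at y +18 to +62 mm, x -25 to +55 mm, up to 72 mm high.
- pivot (a point): Middle of the swing axis, 22 mm above the worktop; the axis runs along the y of tilt_base. Yoke, cup and pad tip about it. A toggle spring holds them at either stop: it resists with up to about 4 to 10 N at the pad, differing with the setting, fades to nothing at the over-centre point, then throws the stand on to the far stop, a rigid pin. Let go of too early, the stand springs back upright.
- tilt_stand (a joint): Tip angle, rad: 0 upright on its front stop, grows as the cup tips to +x. The over-centre point lies anywhere from about 0.27 to 0.92, as the last user clamped the angle slide, and the far stop about 0.07 beyond it (0.35 to 0.99). Neither is among these readings: it is felt, as the force at the pad dies away and the pad runs ahead of the finger.
- cup_floor (a point): Centre of the cup's inner floor, 23 mm above the swing axis when upright (45 mm above the worktop). z points out of the cup along its bore. The bore is 31 mm wide and 34 mm deep, so a seated vial stands 30 mm out of it.
- cup_mouth (a point): Centre of the cup's rim (42 mm wide outside), 34 mm above cup_floor, 79 mm above the worktop when upright.
- push_pad (a point): Middle of the outer face of the black thumb pad, 35 mm from the swing axis towards -x and 45 mm above it when upright. The face is 38 mm wide (along y) and 26 mm high (32 to 58 mm above the axis), looks to -x when upright and turns with the cup.
- septa_box: Small carton, 50 x 70 x 26 mm high, lying on the worktop; bystander. Origin: centre of its underside.
- bench_timer: Bench timer, 58 x 62 x 19 mm high, lying on the worktop; bystander. Origin: centre of its underside.
- weighing_bottle: Squat glass weighing bottle with a lid knob, 42 mm in diameter, 58 mm tall (not the vial); bystander. Origin: centre of its underside.
Things that resemble listed ones, but are neither listed nor needed, are in the scene too. Leave any orange or red look-alike of the vial alone.

How it is judged:
By the outcome, as a careful person would: the job done as asked, in the order asked, and still so for the second after the job is handed in, with the robot touching nothing.
It also fails if it takes over 72 s, if anything falls off the work surface, if the arm or the gripper's body presses on something with over 40 N, if the wrist force passes 120 N, or if a joint passes its speed limit or range.

## Working session

There is one attempt and no reset: what is moved stays moved. The work goes in short steps, Python scripts to look and compute and a tool call to move; the robot and the scene stay as the last step left them, time stands still between calls to the robot, and variables do not carry over. Pictures are saved under pics/ and viewed, at most 10 in all, crops included, and the job is handed in when it is done.

Besides the shell and the picture viewer there is one more tool, called by a JSON object that holds its "api" and its "payload", one argument or row to a line. step_arm: Moves the arm, as the interface text tells. Its arguments: {"type":"object","properties":{"commands":{"type":"array"}},"required":["commands"]}

```bash
mkdir -p pics
cat > h.py <<'E'
import numpy as np,cv2
from bench import robot,eyes,models
from scipy.spatial.transform import Rotation as R
def cam(p,o=None):
    if 'eye' in p: return np.array(p['eye'],float),np.array(p['rotation'],float)
    T=np.array(p['tool_from_camera']);Rt=R.from_euler('xyz',o['ee_rot']).as_matrix()
    return np.array(o['tool_pos'])+Rt@T[:3,3],Rt@T[:3,:3]
def ray(p,xy,o=None):
    e,M=cam(p,o)
    u=cv2.undistortPoints(np.array([[xy]],float),np.array(p['camera_matrix']),np.array(p['D']))[0,0]
    return e,M@np.array([u[0],-u[1],-1])
def atz(p,xy,z,o=None):
    e,d=ray(p,xy,o);return e+d*(z-e[2])/d[2]
def proj(p,X,o=None):
    e,M=cam(p,o);c=(np.atleast_2d(X)-e)@M;c=c*[1,-1,-1]
    return cv2.projectPoints(c,np.zeros(3),np.zeros(3),np.array(p['camera_matrix']),np.array(p['D']))[0][:,0]
def tri(rs):
    A=np.zeros((3,3));b=np.zeros(3)
    for e,d in rs:
        d=d/np.linalg.norm(d);P=np.eye(3)-np.outer(d,d);A+=P;b+=P@e
    return np.linalg.solve(A,b)
def save(p,n): cv2.imwrite('pics/'+n+'.png',cv2.cvtColor(p['color'],cv2.COLOR_RGB2BGR))
E
cat > a.py <<'E'
from h import *
np.set_printoptions(precision=4,suppress=True)
P={n:eyes.snapshot(n) for n in('scene','top')}
for n in P: save(P[n],n+'0')
cv2.imwrite('pics/both.png',cv2.resize(np.hstack([P[n]['color'][:,:,::-1] for n in P]),(800,300)))
o=robot.get_obs();print(o['tool_pos'],o['ee_rot'],o['wrist_force'])
for q in ['vial','tilt_base','pivot','cup_floor','cup_mouth','push_pad','septa_box','bench_timer','weighing_bottle']:
    rr=[]
    for n in P:
        t=models.tip_of(P[n],q)
        print(q,n,[(np.round(x['xy'],1),round(x['confidence'],2)) for x in t[:4]])
        if t: rr.append(ray(P[n],t[0]['xy']))
    if len(rr)==2: print('   ',tri(rr))
E
python3 a.py
```

```text
[ 0.1884 -0.5166  0.4036] [-3.1397 -0.0002  0.3498] [ 0.4543  1.0536 -0.6087]
vial scene [(array([295.4, 202.8]), 0.71), (array([320. , 194.3]), 0.69), (array([325.2, 207.7]), 0.59), (array([306.2, 214.3]), 0.51)]
vial top [(array([367.9, 215.1]), 0.72), (array([339.5, 233.1]), 0.64), (array([328., 204.]), 0.51), (array([315.6, 222.9]), 0.4)]
    [0.2634 0.3715 0.7732]
tilt_base scene [(array([227.6, 232. ]), 0.61)]
tilt_base top [(array([234.4, 177.6]), 0.92)]
    [0.2634 0.3715 0.7732]
pivot scene [(array([224.2, 224.8]), 0.89)]
pivot top [(array([237.1, 175.5]), 0.89)]
    [0.2634 0.3715 0.7732]
cup_floor scene [(array([224.6, 218.3]), 0.72)]
cup_floor top [(array([235.1, 178.9]), 0.57), (array([237.6, 175.4]), 0.23)]
    [0.2634 0.3715 0.7732]
cup_mouth scene [(array([226.7, 205. ]), 0.84)]
cup_mouth top [(array([233.1, 175.5]), 0.65)]
    [0.2634 0.3715 0.7732]
push_pad scene [(array([237.6, 211.6]), 0.89)]
push_pad top [(array([236.9, 187.7]), 0.71)]
    [0.2634 0.3715 0.7732]
septa_box scene [(array([270.5, 190. ]), 0.57)]
septa_box top [(array([336.7, 164.6]), 0.72)]
    [0.2634 0.3715 0.7732]
bench_timer scene [(array([240.6, 299.1]), 0.86)]
bench_timer top [(array([166.8, 241.2]), 0.64)]
    [0.2634 0.3715 0.7732]
weighing_bottle scene [(array([133.7, 260.4]), 0.56)]
weighing_bottle top [(array([162. , 135.3]), 0.52), (array([236.8, 186.8]), 0.41)]
    [0.2634 0.3715 0.7732]
```

View pics/scene0.png

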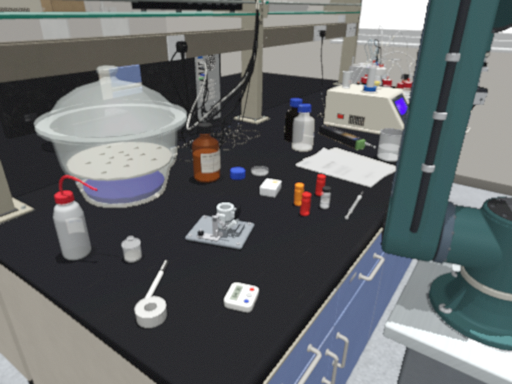

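View pics/top0.png

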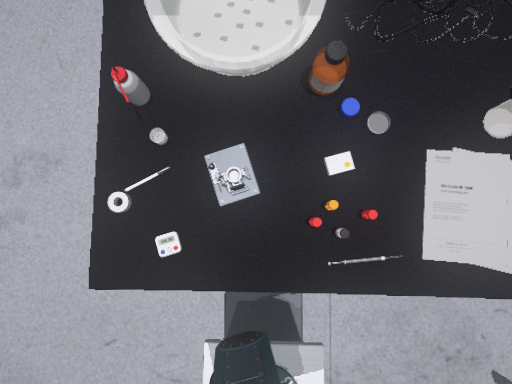

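The clear vial with the black cap is at scene (325,198) / top (342,233); the red and orange look-alikes stand around it at a few cm. The stand is at top (233,177) with its pad facing the robot. I still need to check the triangulation, because it gave the same point for everything.

Run:
```python
from h import *
np.set_printoptions(precision=4,suppress=True)
P={n:eyes.snapshot(n) for n in('scene','top')}
for n in P:
  p=P[n]; print({k:np.array(v).tolist() for k,v in p.items() if k!='color'})
pix={'vial':((325.2,207.7),(339.5,233.1)),'base':((227.6,232),(234.4,177.6)),'mouth':((226.7,205),(233.1,175.5)),'pad':((237.6,211.6),(236.9,187.7)),'pivot':((224.2,224.8),(237.1,175.5))}
for k,(a,b) in pix.items():
  print(k,ray(P['top'],b)[1],tri([ray(P['scene'],a),ray(P['top'],b)]),atz(P['scene'],a,0),atz(P['top'],b,0))
```

```text
{'camera_matrix': [[376.9379235139421, 0.0, 251.5938644577203], [0.0, 376.9379235139421, 195.75358829979513], [0.0, 0.0, 1.0]], 'D': [0.010380344895326212, 0.0, 0.0, 0.0, 0.0], 'eye': [0.053408329857607836, 0.7377422336114082, 0.5322893604725648], 'rotation': [1.1070229486154186, -0.008250141907548691, -2.5282749171164225], 'shot': 3}
{'camera_matrix': [[366.5895365232936, 0.0, 253.87639380780078], [0.0, 366.5895365232936, 186.54716158011502], [0.0, 0.0, 1.0]], 'D': [0.038542598832687694, 0.0, 0.0, 0.0, 0.0], 'eye': [0.47336422327048633, 0.005341420904162135, 1.0141668223542761], 'rotation': [0.09406400260303915, 0.024175487930348405, -1.555041503877403], 'shot': 4}Traceback (most recent call last):
  File "<stdin>", line 8, in <module>
  File "h.py", line 13, in atz
    e,d=ray(p,xy,o);return e+d*(z-e[2])/d[2]
                                        ~^^^
IndexError: invalid index to scalar variable.
```

```bash
sed -i "s/np.array(p\['rotation'\],float)/R.from_euler('xyz',p['rotation']).as_matrix()/" h.py
python3 - <<'E'
from h import *
np.set_printoptions(precision=4,suppress=True)
P={n:eyes.snapshot(n) for n in('scene','top')}
pix={'vial':((325.2,207.7),(339.5,233.1)),'base':((227.6,232),(234.4,177.6)),'mouth':((226.7,205),(233.1,175.5)),'pad':((237.6,211.6),(236.9,187.7)),'pivot':((224.2,224.8),(237.1,175.5)),
'box':((270.5,190),(336.7,164.6)),'timer':((240.6,299.1),(166.8,241.2)),'wb':((133.7,260.4),(162,135.3)),'red1':((306,214),(315.6,222.9)),'or':((295.4,202.8),(328,204)),'red2':((320,194.3),(367.9,215.1))}
for k,(a,b) in pix.items():
  print(k,tri([ray(P['scene'],a),ray(P['top'],b)]),atz(P['scene'],a,0),atz(P['top'],b,0))
p=P['top']
m=models.masks_of(p,'tilt_base')[0]['mask']; c=cv2.minAreaRect(np.argwhere(m)[:,::-1].astype(np.float32)); print(c)
for q in cv2.boxPoints(c): print(atz(p,q,.012))
E
```

```text
vial [ 0.4433 -0.2053 -0.0039] [ 0.4395 -0.1992  0.    ] [ 0.4445 -0.2039  0.    ]
base [0.5896 0.0838 0.004 ] [0.5903 0.0776 0.    ] [0.593  0.0861 0.    ]
mouth [0.588  0.0825 0.0838] [ 0.6871 -0.0402  0.    ] [0.5989 0.0899 0.    ]
pad [0.5589 0.0737 0.0701] [ 0.636  -0.0268  0.    ] [0.5648 0.0786 0.    ]
pivot [0.5982 0.0784 0.0195] [0.6208 0.0541 0.    ] [0.599  0.0787 0.    ]
box [ 0.6317 -0.1967  0.0049] [ 0.6367 -0.2057  0.    ] [ 0.6329 -0.1975  0.    ]
timer [0.4117 0.266  0.0016] [0.4096 0.263  0.    ] [0.4146 0.2684 0.    ]
wb [ 0.7107  0.2943 -0.0131] [0.6907 0.3037 0.    ] [0.7106 0.2933 0.    ]
red1 [ 0.4713 -0.1398 -0.005 ] [ 0.4678 -0.1313  0.    ] [ 0.471  -0.1393  0.    ]
or [ 0.5242 -0.1723  0.0017] [ 0.5268 -0.1745  0.    ] [ 0.5232 -0.1732  0.    ]
red2 [ 0.4954 -0.2821 -0.005 ] [ 0.4919 -0.2722  0.    ] [ 0.4946 -0.281   0.    ]
((231.26321411132812, 173.9168701171875), (53.30025100708008, 43.0115966796875), 72.47443389892578)
[0.6536 0.1744 0.012 ]
[0.6914 0.0612 0.012 ]
[0.5504 0.0146 0.012 ]
[0.5133 0.1263 0.012 ]
```

{"api": "step_arm", "payload": {
  "commands": [
    [[43,-26,0,0,0,0,50],[43,-26,0,0,0,0,50],[43,-26,0,0,0,0,50],[43,-26,0,0,0,0,50],[43,-26,0,0,0,0,50],[43,-26,0,0,0,0,50],[43,-26,0,0,0,0,50],[43,-26,0,0,0,0,50],[0,0,0,0,0,0,50],[0,0,0,0,0,0,50]]
  ]
}}

```text
time: 2.5
tool_pos: [0.4403, -0.2035, 0.4047]
ee_rot: [3.141, 0.001, 0.35]
wrist_force: [-0.2, 0.6, -0.2]
width: 0.0502
finger_force: 0.0
```

```bash
cat > w.py <<'E'
from h import *
import sys
np.set_printoptions(precision=4,suppress=True)
o=robot.get_obs();p=eyes.snapshot('wrist');save(p,sys.argv[1])
Rt=R.from_euler('xyz',o['ee_rot']).as_matrix()
print(o['time'],o['tool_pos'],o['ee_rot'],o['width'],'cam',cam(p,o)[0])
for a in sys.argv[2:]:
    q,z=a.split(':');z=float(z)
    for t in models.tip_of(p,q)[:4]:
        X=atz(p,t['xy'],z,o);print(q,np.round(t['xy'],1),round(t['confidence'],2),X,'toolframe',Rt.T@(X-o['tool_pos']))
E
python3 w.py w1 vial:0
```

```text
2.5 [ 0.4403 -0.2035  0.4047] [3.1412 0.0006 0.3502] 0.05020334351881893 cam [ 0.5104 -0.178   0.3834]
vial [258.3 105.6] 0.66 [ 0.5173 -0.1791  0.    ] toolframe [0.081  0.0033 0.4046]
vial [210.1 130.9] 0.61 [ 0.4692 -0.1342  0.    ] toolframe [ 0.0512 -0.0553  0.4046]
vial [257.3 170.4] 0.58 [ 0.443  -0.2051  0.    ] toolframe [0.0023 0.0022 0.4047]
vial [328.1 148.3] 0.56 [ 0.4992 -0.2777  0.    ] toolframe [0.0302 0.0897 0.4047]
```

View pics/w1.png

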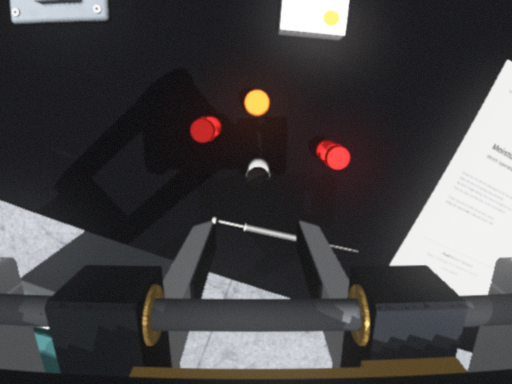

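The vial's black cap is at (258,172), between the fingers, with clear room on both sides. Next I descend and grasp at 57 mm height.

{"api": "step_arm", "payload": {
  "commands": [
    [[2,2,40,0,0,0,50],[0,0,50,0,0,0,50],[0,0,40,0,0,0,50],[0,0,25,0,0,0,50],[0,0,12,0,0,0,50],[0,0,0,0,0,0,50],[0,0,0,0,0,0,20],[0,0,0,0,0,0,20],[0,0,0,0,0,0,20],[0,0,0,0,0,0,20],[0,0,0,0,0,0,20]]
  ]
}}

```text
time: 3.98
tool_pos: [0.4433, -0.2048, 0.2387]
ee_rot: [3.14, -0.001, 0.35]
wrist_force: [0.1, -0.1, 4.9]
width: 0.025
finger_force: 30.0
```

{"api": "step_arm", "payload": {
  "commands": [
    [[0,0,-15,0,0,0,20],[0,0,-40,0,0,0,20],[0,0,-45,0,0,0,20],[0,0,-45,0,0,0,20],[20,-22,0,0,0,0,20],[35,-40,0,0,0,0,20],[35,-40,0,0,0,0,20],[35,-40,0,0,0,0,20],[35,-40,0,0,0,0,20],[22,-25,0,0,0,0,20],[14,-14,0,0,0,0,20],[0,0,0,0,0,0,20],[0,0,0,0,0,0,20]]
  ]
}}

```text
time: 5.6
tool_pos: [0.5511, 0.0692, 0.3827]
ee_rot: [3.141, 0.001, 0.349]
wrist_force: [-0.5, 0.1, -0.5]
width: 0.0252
finger_force: 30.0
```

```bash
python3 w.py w2 cup_mouth:.079 cup_floor:.045 push_pad:.067 pivot:.022 tilt_base:0 vial:.14
```

```text
5.6 [0.5511 0.0692 0.3827] [3.141  0.0007 0.3486] 0.025207587735917386 cam [0.6213 0.0946 0.3614]
cup_mouth [253.4 142.3] 0.74 [0.5947 0.0869 0.079 ] toolframe [ 0.0471 -0.0019  0.3036]
cup_floor [257.6 140.4] 0.73 [0.5947 0.0826 0.045 ] toolframe [0.0457 0.0021 0.3376]
push_pad [253.6 180.4] 0.84 [0.559  0.0738 0.067 ] toolframe [ 0.0092 -0.0018  0.3157]
pivot [252.7 142.2] 0.77 [0.5891 0.086  0.022 ] toolframe [ 0.0417 -0.0031  0.3606]
pivot [258.8 141.2] 0.42 [0.5924 0.0802 0.022 ] toolframe [0.0428 0.0035 0.3607]
tilt_base [258.3 137.8] 0.67 [0.594  0.0811 0.    ] toolframe [0.0446 0.0032 0.3826]
tilt_base [255.2 141.1] 0.67 [0.5892 0.0832 0.    ] toolframe [ 0.0408 -0.0004  0.3826]
vial [258.9 212.1] 0.79 [0.553 0.067 0.14 ] toolframe [0.0011 0.0026 0.2427]
vial [423.4 265.4] 0.6 [ 0.5555 -0.0738  0.14  ] toolframe [-0.0446  0.1357  0.2428]
vial [477.5 294.1] 0.56 [ 0.547  -0.1335  0.14  ] toolframe [-0.073   0.1889  0.2428]
```

View pics/w2.png

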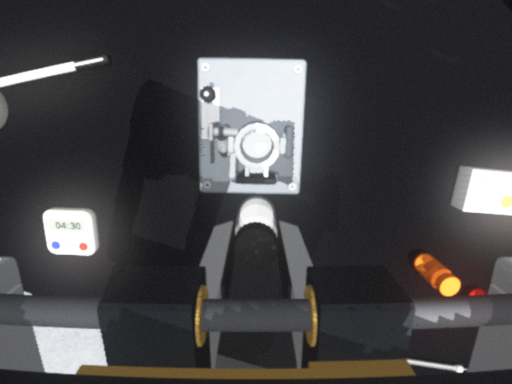

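The cup rim is a ring around (258,145) and the pad a black bar below it at (256,180). The vial hangs straight at (258,210). I'll measure the ring and the plate corners from this picture.

```bash
cat > m.py <<'E'
from h import *
np.set_printoptions(precision=4,suppress=True)
o=robot.get_obs();p=eyes.snapshot('wrist')
Rt=R.from_euler('xyz',o['ee_rot']).as_matrix()
g=cv2.cvtColor(p['color'],cv2.COLOR_RGB2GRAY)
cv2.imwrite('pics/w2c.png',cv2.resize(cv2.cvtColor(p['color'],3+1)[45:205,185:325],None,fx=3.7,fy=3.7,interpolation=cv2.INTER_CUBIC))
# fit rim: for candidate cx,cy (tool frame), outer ring r=21 bright just inside, darker outside (radial gradient), inner 15.5
gf=cv2.GaussianBlur(g,(3,3),0).astype(np.float32)
a=np.linspace(0,2*np.pi,72,endpoint=False)
def ring(c,r):
    X=np.c_[c[0]+r*np.cos(a),c[1]+r*np.sin(a),np.full(72,.079)]
    q=proj(p,X,o).astype(np.float32);return cv2.remap(gf,q[:,:1],q[:,1:],1)[:,0]
best=[]
for dx in np.arange(-.01,.0101,.0005):
  for dy in np.arange(-.01,.0101,.0005):
    c=np.array([.594,.0845])+[dx,dy]
    s=np.median(ring(c,.018))+np.mean(ring(c,.018)) - .5*np.mean(ring(c,.0235))-.5*np.mean(ring(c,.013))
    best.append((s,*c))
best.sort(reverse=True);print(np.array(best[:6]))
m=models.masks_of(p,'tilt_base')[0]['mask'].astype(np.uint8)
ct=max(cv2.findContours(m,0,1)[0],key=cv2.contourArea)
U=np.array([atz(p,q,.012,o)[:2] for q in ct[:,0].astype(float)])
r=cv2.minAreaRect((U*1000).astype(np.float32));print(r);print(cv2.boxPoints(r))
for q in ([253.4,142.3],[258,145]): print(atz(p,q,.079,o))
E
python3 m.py
```

```text
[[301.0511   0.592    0.083 ]
 [300.8263   0.592    0.0835]
 [300.7971   0.5915   0.083 ]
 [300.5992   0.5925   0.083 ]
 [300.3223   0.5915   0.0835]
 [300.2329   0.5925   0.0825]]
((600.8968505859375, 93.4278564453125), (148.98480224609375, 118.3963851928711), 19.24081802368164)
[[511.0573 124.7712]
 [550.0735  12.9882]
 [690.7363  62.0845]
 [651.7202 173.8675]]
[0.5949 0.0874 0.079 ]
[0.594  0.0827 0.079 ]
```

View pics/w2c.png

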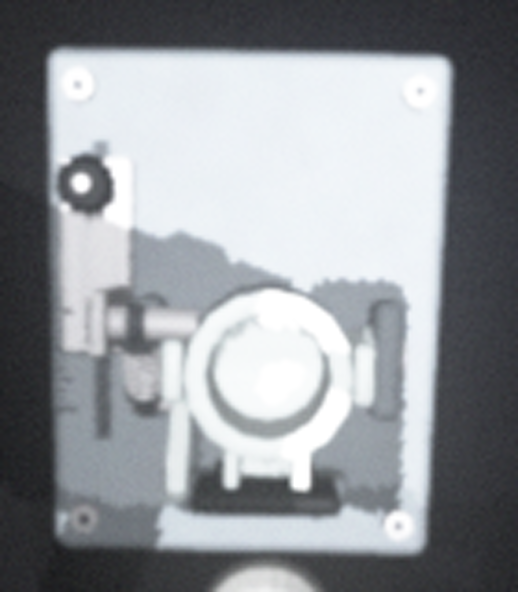

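{"api": "step_arm", "payload": {
  "commands": [
    [[15,0,0,0,0,-0.013,20],[20,0,10,0,0,0,20],[8,0,20,0,0,0,20],[0,0,15,0,0,0,20],[0,0,9,0,0,0,20],[0,0,0,0,0,0,20],[0,0,0,0,0,0,20]]
  ]
}}

```text
time: 6.92
tool_pos: [0.5915, 0.0852, 0.3295]
ee_rot: [3.141, -0.001, 0.363]
wrist_force: [-0.3, -0.2, -0.2]
width: 0.0253
finger_force: 30.0
```

```bash
python3 w.py w3 vial:.09 cup_mouth:.079
python3 - <<'E'
import cv2
a=cv2.imread('pics/w3.png')[90:290,156:356];cv2.imwrite('pics/w3c.png',cv2.resize(a,None,fx=3,fy=3,interpolation=2))
E
```

```text
6.925 [0.5915 0.0852 0.3295] [ 3.1411 -0.0013  0.3627] 0.025286551807056058 cam [0.6614 0.1115 0.3084]
vial [438.8 317.7] 0.91 [ 0.5605 -0.0933  0.09  ] toolframe [-0.0927  0.1557  0.2395]
vial [256.3 212.9] 0.63 [0.5935 0.0851 0.09  ] toolframe [0.0015 0.0006 0.2395]
cup_mouth [255.9 206.2] 0.62 [0.5951 0.086  0.079 ] toolframe [0.0033 0.0003 0.2505]
```

View pics/w3c.png

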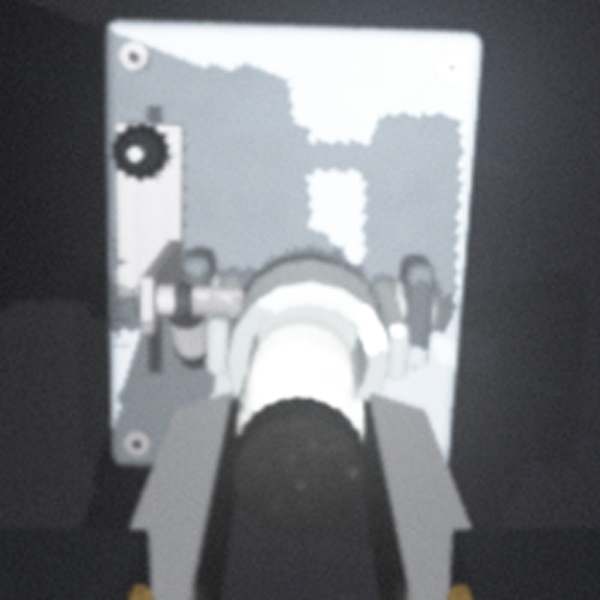

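```bash
cat > f.py <<'E'
from h import *
np.set_printoptions(precision=4,suppress=True)
o=robot.get_obs();p=eyes.snapshot('wrist');Rt=R.from_euler('xyz',o['ee_rot']).as_matrix()
a=cv2.cvtColor(p['color'],4)[90:290,156:356];im=cv2.resize(a,None,fx=3,fy=3,interpolation=2)
t=np.linspace(0,2*np.pi,60)
zt=o['tool_pos'][2]
for c,r,z,col in [((1.5,0),13.5,zt-.0907,(0,0,255)),((0,0),13.5,zt-.0907-.0,(255,0,255)),((1.5,1),21,zt-.079,(0,255,0)),((1.5,1),15.5,zt-.079,(0,255,0))]:
    z=zt-.0907 if 0 else z
    X=np.c_[c[0]+r*np.cos(t),c[1]+r*np.sin(t),np.full(60,z*1000)]/1000
    q=(proj(p,o['tool_pos']+X@Rt.T,o)-[156,90])*3
    cv2.polylines(im,[q.astype(int)],1,col,1)
cv2.imwrite('pics/w3o.png',im)
E
python3 f.py
```

```text
(no output)
```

View pics/w3o.png

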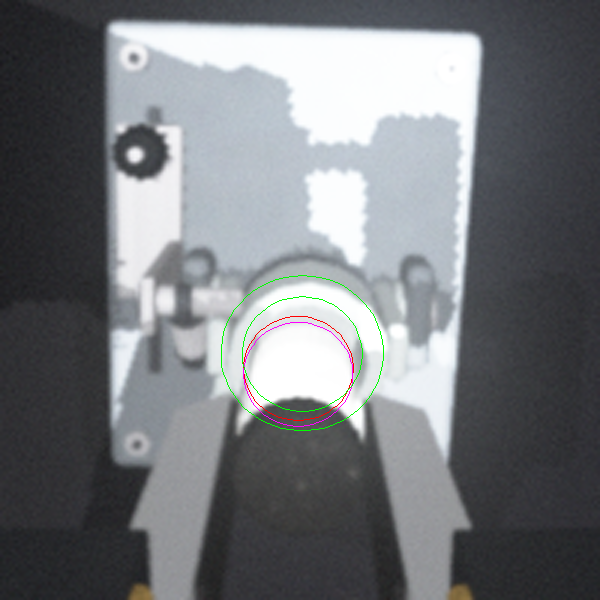

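Run:
```python
import cv2
g=cv2.cvtColor(cv2.imread('pics/w3.png'),6)
for r in (196,200,204,208,212): print(r,g[r,228:290].tolist())
print('col256',g[176:232,256].tolist());print('col260',g[176:232,260].tolist())
```

```text
196 [205, 199, 193, 183, 165, 153, 150, 168, 198, 223, 231, 232, 233, 232, 231, 230, 227, 230, 232, 230, 231, 231, 230, 227, 228, 228, 228, 226, 227, 227, 228, 228, 229, 227, 227, 230, 232, 232, 233, 234, 234, 232, 235, 238, 244, 249, 252, 254, 255, 255, 255, 255, 255, 249, 194, 165, 168, 173, 178, 181, 183, 185]
200 [235, 235, 231, 212, 178, 178, 213, 228, 231, 232, 232, 232, 228, 225, 224, 228, 229, 228, 232, 239, 243, 248, 250, 251, 251, 252, 251, 252, 252, 252, 251, 250, 251, 251, 248, 246, 243, 238, 233, 228, 228, 232, 234, 233, 236, 237, 231, 245, 255, 255, 255, 255, 255, 255, 255, 254, 222, 210, 251, 255, 255, 255]
204 [236, 235, 228, 210, 191, 215, 229, 232, 233, 232, 230, 216, 186, 178, 212, 239, 248, 251, 251, 252, 252, 252, 253, 254, 254, 254, 254, 254, 255, 254, 254, 253, 253, 252, 251, 250, 249, 248, 249, 247, 245, 240, 232, 228, 229, 230, 203, 176, 192, 250, 255, 255, 255, 255, 255, 255, 254, 234, 227, 233, 237, 237]
208 [233, 233, 224, 211, 217, 229, 231, 231, 231, 230, 218, 192, 198, 234, 246, 250, 253, 254, 255, 255, 255, 255, 255, 255, 255, 255, 255, 255, 255, 255, 
[... 333 characters left out ...]
, 255, 255, 255, 255, 255, 255, 254, 254, 254, 252, 242, 213, 188, 170, 164, 172, 200, 225, 232, 232, 233, 233, 230, 225, 229, 235, 234, 235]
col256 [140, 166, 180, 184, 183, 182, 182, 191, 226, 250, 254, 254, 254, 253, 252, 247, 237, 234, 233, 229, 227, 233, 243, 250, 252, 252, 253, 253, 255, 255, 255, 255, 255, 255, 255, 255, 255, 255, 255, 255, 255, 255, 255, 255, 255, 253, 190, 97, 81, 80, 82, 79, 80, 84, 85, 90]
col260 [149, 173, 182, 185, 184, 182, 185, 204, 238, 253, 254, 254, 254, 253, 251, 245, 237, 233, 233, 231, 229, 228, 238, 248, 251, 251, 252, 251, 253, 254, 255, 255, 255, 255, 255, 255, 255, 255, 255, 255, 255, 255, 255, 255, 255, 254, 226, 122, 81, 84, 81, 85, 84, 86, 84, 86]
```

The profiles show the rim centred on column 258.1 and the vial on 256.3, which puts the vial 1.4 mm off in y and level in x. I'll correct that and lower it part of the way.

{"api": "step_arm", "payload": {
  "commands": [
    [[0,1.4,0,0,0,0.027,20],[0,0,0,0,0,0,20],[0,0,6,0,0,0,20],[0,0,6,0,0,0,20],[0,0,6,0,0,0,20],[0,0,0,0,0,0,20]]
  ]
}}

```text
time: 7.88
tool_pos: [0.5919, 0.0839, 0.3095]
ee_rot: [-3.141, 0.002, 0.336]
wrist_force: [0.3, 0.3, 0.2]
width: 0.0253
finger_force: 30.0
```

{"api": "step_arm", "payload": {
  "commands": [
    [[0,0,6,0,0,0,20],[0,0,6,0,0,0,20],[0,0,6,0,0,0,20],[0,0,4,0,0,0,20],[0,0,0,0,0,0,20],[0,0,0,0,0,0,20]]
  ]
}}

```text
time: 8.62
tool_pos: [0.592, 0.0839, 0.2883]
ee_rot: [-3.142, 0.001, 0.336]
wrist_force: [-0.8, -0.9, -1.9]
width: 0.025
finger_force: 30.0
```

{"api": "step_arm", "payload": {
  "commands": [
    [[0,0,1.5,0,0,0,20],[0,0,1.5,0,0,0,20],[0,0,0,0,0,0,20],[0,0,0,0,0,0,20]]
  ]
}}

```text
time: 9.12
tool_pos: [0.592, 0.0839, 0.2858]
ee_rot: [3.141, 0.0, 0.336]
wrist_force: [-2.1, -1.6, 2.0]
width: 0.0253
finger_force: 30.0
```

{"api": "step_arm", "payload": {
  "commands": [
    [[0,0,1.2,0,0,0,20],[0,0,0,0,0,0,20],[0,0,0,0,0,0,20]]
  ]
}}

```text
time: 9.5
tool_pos: [0.5921, 0.0839, 0.2844]
ee_rot: [3.141, 0.0, 0.336]
wrist_force: [-3.2, -1.3, 2.0]
width: 0.0252
finger_force: 30.0
```

{"api": "step_arm", "payload": {
  "commands": [
    [[-0.7,0,0,0,0,0,20],[0,0,0.8,0,0,0,20],[0,0,0,0,0,0,20],[0,0,0,0,0,0,20]]
  ]
}}

```text
time: 10.0
tool_pos: [0.5916, 0.0838, 0.2838]
ee_rot: [3.141, -0.001, 0.336]
wrist_force: [-1.0, -2.4, 1.5]
width: 0.0253
finger_force: 30.0
```

{"api": "step_arm", "payload": {
  "commands": [
    [[0,0,0.7,0,0,0,20],[0,0,0,0,0,0,20],[0,0,0,0,0,0,20]]
  ]
}}

```text
time: 10.38
tool_pos: [0.5915, 0.0838, 0.2837]
ee_rot: [3.141, -0.001, 0.336]
wrist_force: [-2.5, -1.4, 5.5]
width: 0.0252
finger_force: 30.0
```

{"api": "step_arm", "payload": {
  "commands": [
    [[0,0,0,0,0,0,28],[0,0,0,0,0,0,36],[0,0,0,0,0,0,46],[0,0,0,0,0,0,46],[0,0,-10,0,0,0,46],[0,0,-25,0,0,0,46],[0,0,-25,0,0,0,46],[-30,0,-20,0,0,0,46],[-40,0,0,0,0,0,30],[-20,0,0,0,0,0,0],[0,0,0,0,0,0,0],[0,0,0,0,0,0,0]]
  ]
}}

```text
time: 11.88
tool_pos: [0.5069, 0.0542, 0.3635]
ee_rot: [3.141, -0.001, 0.336]
wrist_force: [0.6, 0.5, -0.1]
width: 0.0094
finger_force: 0.0
```

```bash
python3 w.py w4 vial:.045 cup_mouth:.079 push_pad:.067
python3 - <<'E'
import cv2
a=cv2.imread('pics/w4.png')[0:200,156:356];cv2.imwrite('pics/w4c.png',cv2.resize(a,None,fx=3,fy=3,interpolation=2))
E
```

```text
11.875 [0.5069 0.0542 0.3635] [ 3.1412 -0.0014  0.3358] 0.009374273171284784 cam [0.5775 0.0787 0.3424]
vial [393.6 256.3] 0.92 [ 0.4861 -0.1092  0.045 ] toolframe [-0.0739  0.1472  0.3185]
vial [256.1  96.9] 0.89 [0.59   0.0825 0.045 ] toolframe [0.0874 0.0005 0.3187]
vial [436.9 232.3] 0.61 [ 0.526  -0.1415  0.045 ] toolframe [-0.0469  0.191   0.3186]
vial [496.5 265.8] 0.58 [ 0.5128 -0.2284  0.045 ] toolframe [-0.088   0.2686  0.3185]
push_pad [254.3 134.5] 0.83 [0.5586 0.0732 0.067 ] toolframe [ 0.0546 -0.0011  0.2966]
```

View pics/w4c.png

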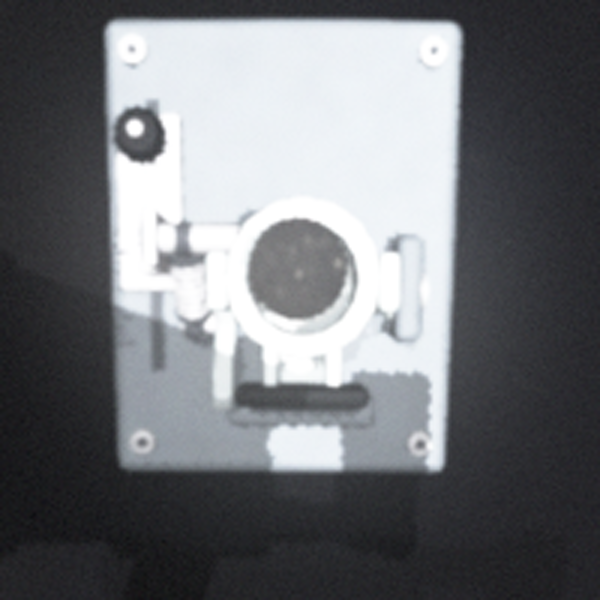

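The vial is seated inside the cup: its cap is at about (256,90), concentric with the rim. The pad is the black bar at (257,132). Next I bring the closed fingertips down behind the pad.

{"api": "step_arm", "payload": {
  "commands": [
    [[0,0,20,0,0,0,0],[0,0,35,0,0,0,0],[0,0,30,0,0,0,0],[0,0,12,0,0,0,0],[12,0,0,0,0,0,0],[16,0,0,0,0,0,0],[10,0,0,0,0,0,0],[4,0,0,0,0,0,0],[0,0,0,0,0,0,0],[0,0,0,0,0,0,0]]
  ]
}}

```text
time: 13.32
tool_pos: [0.5459, 0.0679, 0.2659]
ee_rot: [3.142, 0.0, 0.336]
wrist_force: [0.1, -0.6, -0.1]
width: 0.0004
finger_force: 0.0
```

{"api": "step_arm", "payload": {
  "commands": [
    [[3,0,0,0,0,0,0],[1,0,0,0,0,0,0],[1,0,0,0,0,0,0],[0,0,0,0,0,0,0],[0,0,0,0,0,0,0]]
  ]
}}

```text
time: 13.95
tool_pos: [0.5502, 0.0693, 0.266]
ee_rot: [3.142, 0.003, 0.336]
wrist_force: [-4.4, -1.9, 3.6]
width: 0.0004
finger_force: 2.6
```

{"api": "step_arm", "payload": {
  "commands": [
    [[1.2,0,-0.8,0,0,0,0],[1.2,0,-0.8,0,0,0,0],[0,0,0,0,0,0,0],[0,0,0,0,0,0,0]]
  ]
}}

```text
time: 14.45
tool_pos: [0.552, 0.0699, 0.2669]
ee_rot: [-3.141, 0.005, 0.336]
wrist_force: [-6.9, -2.7, 2.3]
width: 0.0003
finger_force: 3.4
```

{"api": "step_arm", "payload": {
  "commands": [
    [[1.2,0,-0.8,0,0,0,0],[1.2,0,-0.8,0,0,0,0],[0,0,0,0,0,0,0],[0,0,0,0,0,0,0]]
  ]
}}

```text
time: 14.95
tool_pos: [0.5541, 0.0706, 0.2683]
ee_rot: [-3.141, 0.006, 0.336]
wrist_force: [-5.9, -2.0, 2.4]
width: 0.0005
finger_force: 3.6
```

{"api": "step_arm", "payload": {
  "commands": [
    [[1.2,0,-0.7,0,0,0,0],[1.2,0,-0.7,0,0,0,0],[0,0,0,0,0,0,0],[0,0,0,0,0,0,0]]
  ]
}}

```text
time: 15.45
tool_pos: [0.5563, 0.0714, 0.2696]
ee_rot: [-3.141, 0.007, 0.336]
wrist_force: [-7.0, -2.3, 2.7]
width: 0.0004
finger_force: 3.8
```

{"api": "step_arm", "payload": {
  "commands": [
    [[1.2,0,-0.6,0,0,0,0],[1.2,0,-0.6,0,0,0,0],[0,0,0,0,0,0,0],[0,0,0,0,0,0,0]]
  ]
}}

```text
time: 15.95
tool_pos: [0.5585, 0.0721, 0.2708]
ee_rot: [-3.141, 0.007, 0.336]
wrist_force: [-6.6, -2.2, 3.0]
width: 0.0005
finger_force: 4.0
```

{"api": "step_arm", "payload": {
  "commands": [
    [[1.2,0,-0.5,0,0,0,0],[1.2,0,-0.5,0,0,0,0],[0,0,0,0,0,0,0],[0,0,0,0,0,0,0]]
  ]
}}

```text
time: 16.45
tool_pos: [0.5607, 0.0729, 0.272]
ee_rot: [-3.141, 0.007, 0.336]
wrist_force: [-7.0, -1.9, 3.8]
width: 0.0005
finger_force: 4.3
```

{"api": "step_arm", "payload": {
  "commands": [
    [[1.2,0,-0.5,0,0,0,0],[1.2,0,-0.5,0,0,0,0],[0,0,0,0,0,0,0],[0,0,0,0,0,0,0]]
  ]
}}

```text
time: 16.95
tool_pos: [0.563, 0.0737, 0.2731]
ee_rot: [-3.141, 0.007, 0.336]
wrist_force: [-8.3, -3.1, 3.5]
width: 0.0005
finger_force: 4.4
```

{"api": "step_arm", "payload": {
  "commands": [
    [[1.2,0,-0.4,0,0,0,0],[1.2,0,-0.4,0,0,0,0],[0,0,0,0,0,0,0],[0,0,0,0,0,0,0]]
  ]
}}

```text
time: 17.45
tool_pos: [0.5653, 0.0745, 0.274]
ee_rot: [-3.142, 0.007, 0.336]
wrist_force: [-7.5, -3.8, 4.0]
width: 0.0005
finger_force: 4.5
```

{"api": "step_arm", "payload": {
  "commands": [
    [[1.2,0,-0.4,0,0,0,0],[1.2,0,-0.4,0,0,0,0],[0,0,0,0,0,0,0],[0,0,0,0,0,0,0]]
  ]
}}

```text
time: 17.95
tool_pos: [0.5676, 0.0753, 0.2749]
ee_rot: [-3.141, 0.006, 0.336]
wrist_force: [-7.5, -2.6, 3.9]
width: 0.0006
finger_force: 4.5
```

{"api": "step_arm", "payload": {
  "commands": [
    [[1.2,0,-0.3,0,0,0,0],[1.2,0,-0.3,0,0,0,0],[0,0,0,0,0,0,0],[0,0,0,0,0,0,0]]
  ]
}}

```text
time: 18.45
tool_pos: [0.57, 0.0762, 0.2757]
ee_rot: [-3.142, 0.006, 0.336]
wrist_force: [-6.8, -3.5, 3.7]
width: 0.0007
finger_force: 4.4
```

{"api": "step_arm", "payload": {
  "commands": [
    [[1.2,0,-0.3,0,0,0,0],[1.2,0,-0.3,0,0,0,0],[0,0,0,0,0,0,0],[0,0,0,0,0,0,0]]
  ]
}}

```text
time: 18.95
tool_pos: [0.5724, 0.077, 0.2763]
ee_rot: [-3.142, 0.005, 0.336]
wrist_force: [-7.1, -2.9, 3.8]
width: 0.0001
finger_force: 4.2
```

{"api": "step_arm", "payload": {
  "commands": [
    [[1.2,0,-0.2,0,0,0,0],[1.2,0,-0.2,0,0,0,0],[0,0,0,0,0,0,0],[0,0,0,0,0,0,0]]
  ]
}}

```text
time: 19.45
tool_pos: [0.5748, 0.0778, 0.2769]
ee_rot: [3.142, 0.004, 0.336]
wrist_force: [-6.3, -2.3, 3.8]
width: 0.0007
finger_force: 4.0
```

{"api": "step_arm", "payload": {
  "commands": [
    [[1.2,0,-0.1,0,0,0,0],[1.2,0,-0.1,0,0,0,0],[0,0,0,0,0,0,0],[0,0,0,0,0,0,0]]
  ]
}}

```text
time: 19.95
tool_pos: [0.5773, 0.0787, 0.2773]
ee_rot: [3.141, 0.003, 0.336]
wrist_force: [-5.7, -1.0, 3.4]
width: 0.0002
finger_force: 3.7
```

{"api": "step_arm", "payload": {
  "commands": [
    [[1.2,0,-0.1,0,0,0,0],[1.2,0,-0.1,0,0,0,0],[0,0,0,0,0,0,0],[0,0,0,0,0,0,0]]
  ]
}}

```text
time: 20.45
tool_pos: [0.5797, 0.0796, 0.2776]
ee_rot: [3.141, 0.002, 0.336]
wrist_force: [-4.2, -2.0, 4.0]
width: 0.0002
finger_force: 3.3
```

{"api": "step_arm", "payload": {
  "commands": [
    [[1.2,0,0,0,0,0,0],[1.2,0,0,0,0,0,0],[0,0,0,0,0,0,0],[0,0,0,0,0,0,0]]
  ]
}}

```text
time: 20.95
tool_pos: [0.5826, 0.0806, 0.2777]
ee_rot: [3.141, -0.0, 0.336]
wrist_force: [-4.1, -1.5, 5.0]
width: 0.0004
finger_force: 3.0
```

{"api": "step_arm", "payload": {
  "commands": [
    [[1.2,0,0,0,0,0,0],[1.2,0,0,0,0,0,0],[0,0,0,0,0,0,0],[0,0,0,0,0,0,0]]
  ]
}}

```text
time: 21.45
tool_pos: [0.585, 0.0815, 0.2776]
ee_rot: [3.141, -0.001, 0.336]
wrist_force: [-2.3, -1.7, 4.5]
width: 0.0003
finger_force: 2.6
```

{"api": "step_arm", "payload": {
  "commands": [
    [[1.2,0,0,0,0,0,0],[1.2,0,0.1,0,0,0,0],[0,0,0,0,0,0,0],[0,0,0,0,0,0,0]]
  ]
}}

```text
time: 21.95
tool_pos: [0.5873, 0.0822, 0.2774]
ee_rot: [3.141, -0.001, 0.336]
wrist_force: [-1.1, -2.4, 4.7]
width: 0.0005
finger_force: 2.3
```

{"api": "step_arm", "payload": {
  "commands": [
    [[1.2,0,0.1,0,0,0,0],[1.2,0,0.2,0,0,0,0],[0,0,0,0,0,0,0],[0,0,0,0,0,0,0]]
  ]
}}

```text
time: 22.45
tool_pos: [0.5894, 0.083, 0.2768]
ee_rot: [3.142, 0.0, 0.336]
wrist_force: [-0.9, -0.2, 3.7]
width: 0.0004
finger_force: 1.6
```

{"api": "step_arm", "payload": {
  "commands": [
    [[1.0,0,0.2,0,0,0,0],[1.0,0,0.2,0,0,0,0],[0,0,0,0,0,0,0],[0,0,0,0,0,0,0]]
  ]
}}

```text
time: 22.95
tool_pos: [0.591, 0.0837, 0.2755]
ee_rot: [-3.141, 0.002, 0.336]
wrist_force: [-1.2, 0.6, 0.0]
width: 0.0004
finger_force: 0.0
```

The force has fallen to zero, so it has probably snapped. I'll look before backing off.

```bash
python3 w.py w5 cup_mouth:.07 push_pad:.09
```

```text
22.95 [0.591  0.0837 0.2755] [-3.1409  0.0018  0.3359] 0.0004115704624200118 cam [0.6615 0.1082 0.2541]
push_pad [255.6 208.1] 0.8 [0.6119 0.091  0.09  ] toolframe [0.0224 0.0001 0.1854]
```

View pics/w5.png

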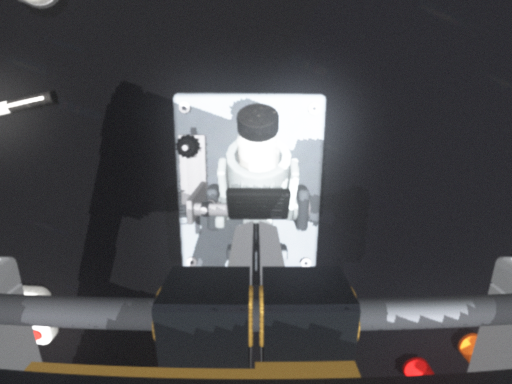

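The stand is tipped with the vial in it: pad at (258,204), vial leaning away. I'll back off gently and check that it stays.

{"api": "step_arm", "payload": {
  "commands": [
    [[-2,0,0,0,0,0,0],[-4,0,0,0,0,0,0],[-10,0,0,0,0,0,0],[-30,0,-10,0,0,0,0],[-40,0,-30,0,0,0,0],[0,0,-40,0,0,0,0],[0,0,0,0,0,0,0],[0,0,0,0,0,0,0],[0,0,0,0,0,0,0]]
  ]
}}

```text
time: 24.22
tool_pos: [0.5098, 0.0554, 0.3547]
ee_rot: [-3.141, 0.003, 0.336]
wrist_force: [-0.5, -0.3, 0.2]
width: 0.0005
finger_force: 0.0
```

```bash
python3 w.py w6 push_pad:.078 vial:.04
python3 - <<'E'
from h import *
p=eyes.snapshot('scene');save(p,'s6')
for q in('septa_box','bench_timer','weighing_bottle','push_pad','vial'): print(q,[(np.round(t['xy'],1),round(t['confidence'],2)) for t in models.tip_of(p,q)[:4]])
a=cv2.resize(cv2.imread('pics/s6.png')[170:270,170:300],None,fx=3,fy=3);b=cv2.imread('pics/w6.png')[0:300,120:420]
cv2.imwrite('pics/c6.png',np.hstack([a,b]))
E
```

```text
24.225 [0.5098 0.0554 0.3547] [-3.1406  0.003   0.3359] 0.0005304271295289876 cam [0.5803 0.0799 0.3333]
push_pad [255.3  73.6] 0.78 [0.6063 0.0895 0.078 ] toolframe [ 0.1032 -0.0002  0.2764]
vial [394.4 257.3] 0.9 [ 0.4879 -0.1071  0.04  ] toolframe [-0.0732  0.1464  0.3148]
vial [442.3 238.1] 0.71 [ 0.5243 -0.1464  0.04  ] toolframe [-0.0519  0.1955  0.3147]
septa_box [(array([267.8, 194.4]), 0.63)]
bench_timer [(array([241.2, 302.5]), 0.62)]
weighing_bottle [(array([131.7, 257.4]), 0.7)]
push_pad [(array([220.2, 207.1]), 0.78)]
vial [(array([303.1, 214.9]), 0.72), (array([217. , 222.8]), 0.68), (array([299.1, 201.3]), 0.58), (array([318. , 195.1]), 0.5)]
```

View pics/c6.png

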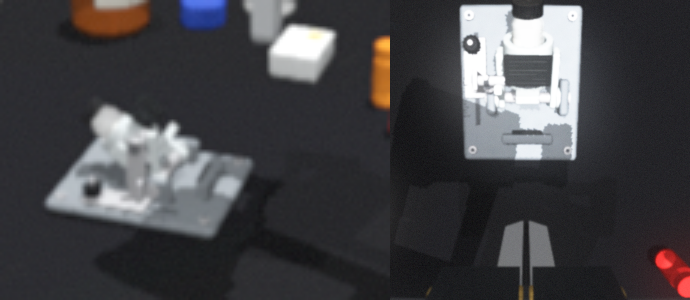

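Both views show the stand still tipped on its far stop with the vial in the cup. The robot is clear and the other things haven't moved, so I'm handing in.

```bash
python3 -c "
from bench import robot
print(robot.close_job())"
```

```text
the job is handed in; nothing more can be done
None
```

The vial is standing on the cup's floor, and the stand snapped over to its far stop and stayed there with the vial in it. The highest push reading on the pad was about 9.5 N (15 N limit), it took about 24 s, and the job is handed in.

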